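# Power up the drilling bench in order

### The job

Switch on the drilling bench in this order, with shut fingers: first press the white-dot end of the orange rocker on the grey power strip fully down, then push the green button on the yellow extractor box fully in, then push the green button on the blue drill box fully in, each so that it stays there. Do not press either red stop button, do not pick up or shove the power strip, and leave the jar, the wood offcut, the tape measure and the chuck key where they are.

Things in the scene. Friction and masses are not known exactly. Their poses are not given: they have to be found in the camera images.
- strip: grey power strip lying loose on the bench, 60 (x) x 280 (y) x 45 mm high, about 0.7 kg; origin at the centre of its underside, z up. Three black sockets on its top; towards its +y end, 95 mm from the centre, sits the orange rocker
- rocker_press (a point): centre of the white dot (12 mm) on the orange rocker, the place to press: mid-width on its 'on' half, towards the strip's +y end, 21 mm from the crease over the pivot; moves with the rocker. About 61 mm above the bench when off and 53 mm when fully on (8 mm lower, and 2 mm further towards the strip's +y end)
- rocker (a joint): orange rocker switch, 36 mm wide (strip x) and 64 mm long (strip y), two flat halves meeting in a shallow V crease; it tips about the strip's x axis. In rad: 0 = off (the dotted half slopes up by 0.40 rad, the plain half is level), 0.40 = fully on against its stop (the dotted half is level, 8 mm above the strip's top, and the plain half slopes up). About 4 N straight down on the dot tips it; it stays where it is left
- extractor_box: yellow metal starter box of the dust extractor, 70 (x) x 140 (y) x 55 mm high, screwed to the bench with its black-faced lid up; origin at the centre of its underside, z up. On the lid, 30 mm from the centre, stand a green start button at its +y end and a red stop button at its -y end (60 mm apart), both upright cylinders 28 mm in diameter pushed straight down
- extractor_green (a point): centre of the top face of the green start button (28 mm diameter) of the yellow extractor box; moves with the button: 15 mm above the box lid (70 mm above the bench) when out, 7 mm above the lid (62 mm above the bench) when fully in
- extractor_start (a joint): green start button of the yellow extractor box, in m: 0 = fully out (off), 0.008 = fully in against its stop (on). Pushing it down takes about 5 N all the way; it has no return spring and stays where it is left
- extractor_red (a point): centre of the top face of the red stop button (28 mm diameter) of the yellow extractor box, 10 mm above its lid; not to be pressed
- extractor_stop (a joint): red stop button of the yellow extractor box, in m: 0 = out, 0.005 = fully in; springs back, 2 N to start moving it, 6 N fully in
- drill_box: blue metal starter box of the bench drill, 70 (x) x 140 (y) x 55 mm high, screwed to the bench with its black-faced lid up; origin at the centre of its underside, z up. On the lid, 30 mm from the centre, stand a green start button at its +y end and a red stop button at its -y end (60 mm apart), both upright cylinders 28 mm in diameter pushed straight down
- drill_green (a point): centre of the top face of the green start button (28 mm diameter) of the blue drill box; moves with the button: 15 mm above the box lid (70 mm above the bench) when out, 7 mm above the lid (62 mm above the bench) when fully in
- drill_start (a joint): green start button of the blue drill box, in m: 0 = fully out (off), 0.008 = fully in against its stop (on). Pushing it down takes about 5 N all the way; it has no return spring and stays where it is left
- drill_red (a point): centre of the top face of the red stop button (28 mm diameter) of the blue drill box, 10 mm above its lid; not to be pressed
- drill_stop (a joint): red stop button of the blue drill box, in m: 0 = out, 0.005 = fully in; springs back, 2 N to start moving it, 6 N fully in
- jar: loose amber glass jar with black lid, 60 mm diameter, 85 mm high; origin at the centre of its underside; to be left alone
- offcut: loose pale wood offcut with three drilled holes, 110 x 70 x 28 mm; origin at the centre of its underside; to be left alone
- tape: loose yellow tape measure, 65 x 40 x 60 mm high; origin at the centre of its underside; to be left alone
- chuck_key: loose T-shaped steel chuck key lying flat, 80 mm long, cross-bar 68 mm, 12 mm high; origin on the bench under the middle of its shank; to be left alone
Mind the look-alikes: they are no part of the job. Of the things that look like the drill_box, take the one that is nearest to the robot's base at the start.

How it is judged (in metres and radians):
On the way, in this order (a step that is already met when the one before it is completed fails the run):
1. the rocker of the power strip is pressed over to on (0.32 rad or more) (value of joint rocker above 0.32 rad), for 0.1 s.
2. then the green button of the yellow extractor box is pushed in (6 mm or more) (value of joint extractor_start above 0.006 m), for 0.1 s.
3. then the green button of the blue drill box is pushed in (6 mm or more) (value of joint drill_start above 0.006 m), for 0.1 s.
At the end, for the whole second after the job is handed in: The rocker stands at on (0.32 rad or more of 0.40), both green buttons are in by 6 mm or more of 8 mm, both red buttons are out (less than 2.5 mm in), the power strip lies at rest within 25 mm of where it was, and the jar, offcut, tape measure and chuck key are within 20 mm of where they were (value of joint rocker above 0.32 rad and value of joint each of extractor_start, drill_start above 0.006 m and value of joint each of extractor_stop, drill_stop below 0.0025 m and distance of strip from where it was at the start of the episode below 0.025 m and linear speed of strip below 0.02 m/s and distance of each of jar, offcut, tape, chuck_key from where it was at the start of the episode below 0.02 m); the robot touches nothing.
It fails at once if the extractor's green button is pushed in before the power strip is on (value of joint extractor_start above 0.003 m and value of joint rocker below 0.3 rad).
It fails at once if the drill's green button is pushed in before the extractor's (value of joint drill_start above 0.003 m and value of joint extractor_start below 0.0055 m).
It fails at once if a red stop button is pressed (more than 2.5 mm) (value of joint any of extractor_stop, drill_stop above 0.0025 m).
It fails at once if the power strip is lifted (12 mm), tipped (0.1 rad) or shoved (25 mm) (height (world z) of strip above 0.012 m or angle between strip's own z axis and vertical above 0.1 rad or distance of strip from where it was at the start of the episode above 0.025 m).
It fails at once if the jar, offcut, tape measure or chuck key is moved more than 20 mm or tipped over (distance of any of jar, offcut, tape, chuck_key from where it was at the start of the episode above 0.02 m or angle between any of jar, offcut, tape, chuck_key's own z axis and vertical above 0.4 rad).
It also fails if it takes over 48 s, if anything falls off the work surface, if the arm or the gripper's body presses on something with over 40 N, if the wrist force passes 120 N, or if a joint passes its speed limit or range.

### The arm

A 6-joint arm with a two-finger parallel gripper is mounted at the origin on the work surface. World frame = base frame: x ahead of the robot, y to its left, z up, the work surface at z = 0. Lengths are in mm, angles in rad, forces in N, time in s.
With the tool pointing down it reaches from about 400 to 925 mm from the base axis. Payload 12.5 kg.
Tool frame: the origin (TCP) lies on the centre line of the jaws, within the pads' length; the fingertips stand 17 mm ahead of it and the grasp point (between the pads) lies 2 mm behind it; z points along the fingers, y is the line along which they close (so a half turn about z gives the same grasp; the last joint's range is limited). The gripper opens to 95 mm and grips with 3 to 60 N. Pads are 20 mm wide; open, the fingers measure 119 mm over their backs; the gripper's body (75 mm by 180 mm) begins 59 mm behind the grasp point.
Start: joints at [1.024, 0.491, 1.559, -0, 1.092, -0.106], TCP at [266.65, 565.281, 231.661] pointing down, gripper open.
Joint ranges: [-3.1, 3.1], [-0.84, 2.19], [0.05, 2.79], [-1.13, 4.28], [0.06, 2.93], [-2.69, 2.69]. Speed limits (rad/s): [2.22, 2.22, 2.79, 3.14, 3.14, 3.14].

### API

Orientations are given as [roll, pitch, yaw] about the fixed x, y, z axes, in that order (R = Rz(yaw) Ry(pitch) Rx(roll)).
In Python, from cell import env gives the robot as it stands.
- The arm moves only by the tool drive_tool, never from a script. Its argument "deltas" is text: rows parted by semicolons, each of 4 numbers parted by spaces: the shift along the world's x, y, z normalised to -1 to 1, where 1 is 100 mm, then the turn about the world's z normalised to -1 to 1, where 1 is 180 degrees. A call has 1 to 10 rows; each row shifts and turns the commanded pose from where the row before left it; what a row does not reach is not made up. A row lasts 1/12 s, in which the tool goes at most 41.7 mm and 7.16 degrees, less where a joint would pass 70% of its speed; a pose out of reach is approached as far as the arm can. A call with a number of a shift or a turn outside -1 to 1 is refused whole. A call with a gripper value outside its range is refused whole. "gripper" is the closure, from 0 (fully open) to 1 (shut), set as the call begins (left out, the last holds). The fingers move at their own pace and stop on an object; the grip force is fixed at half the most. Time passes only in rows, so rows that do not move let the fingers close. It gives the time, the measured TCP pose, the force, the opening and the grip force at its end, in the units of the state.
- env.state(): the state, without advancing time (a new reading comes with each control period).
- env.read_camera(name): name is "side" or "top" or "wrist"; returns (picture, depth): 400x640x3 uint8, red, green, blue; 400x640 float32, mm along the optical axis (not along the pixel's ray), 0 where there is no reading.
- env.camera_params(name): a dict with "mtx" (3x3 intrinsics, pixels), "camera_from_world" (4x4, takes a point from world to camera coordinates); the wrist camera has in their place "mount" (4x4, takes a point from camera to tool coordinates, whose origin is the TCP and whose axes are the flange's). Camera axes: x right, y down, z forward; pixel columns grow to the right and rows downward; lengths in mm; the calibration is good to about 2 mm. A picture is of the moment at which its call begins: read the wrist's pose just before it. camera_params takes no time and is no camera call.
- env.job_done(): hands the job in; it is judged then, once.
The state is a dict: "t": time; "joints": joint angles; "qvel": joint speeds; "tau": joint torques, N m; "eef_pos": TCP position; "tcp_rot": TCP orientation; "ft_force": force on the tool from outside, world axes, zero at the start; "moment": the same for the moment, N m; "opening": opening from 0.0 (shut) to 1.0 (fully open); "grip_force": force on a finger pad.
Only numpy, scipy, OpenCV 4.12 (cv2) and the standard library are available. Lean on these libraries where they do the work, as an engineer would, in place of code of your own. Each camera call takes 0.05 s, during which the arm holds its last target. There are 200 camera calls.

## Working session

There is one attempt and no reset: what is moved stays moved. The work goes in short steps, Python scripts to look and compute and a tool call to move; the robot and the scene stay as the last step left them, time stands still between calls to the robot, and variables do not carry over. Pictures are saved under pics/ and viewed, at most 10 in all, crops included, and the job is handed in when it is done.

Besides the shell and the picture viewer there is one more tool, called after "Request:" in YAML: its name, and indented under it one key for each argument. drive_tool: Moves the arm, as the interface text tells. Its arguments: {"type":"object","properties":{"deltas":{"type":"string"},"gripper":{"type":"number"}},"required":["deltas"]}

```bash
mkdir -p pics; cat > h.py <<'E'
import numpy as np, cv2
from cell import env
def snap(name,fn):
    p,d=env.read_camera(name); cv2.imwrite('pics/'+fn+'.png',p[:,:,::-1]); np.save('pics/'+fn+'.npy',d); return p,d
def cam(name,st=None):
    c=env.camera_params(name)
    return np.array(c['mtx']), np.linalg.inv(np.array(c['camera_from_world']))
def pts(name,d):
    K,T=cam(name); v,u=np.mgrid[:d.shape[0],:d.shape[1]]
    P=np.stack([(u-K[0,2])/K[0,0]*d,(v-K[1,2])/K[1,1]*d,d],-1)
    return P@T[:3,:3].T+T[:3,3]
E
python3 - <<'E'
from h import *
for n in('top','side'): snap(n,n+'1')
s=env.state(); print(s['t'],s['eef_pos'],s['tcp_rot'])
E
```

```text
0.1 [266.55533978 565.07707101 231.13183946] [-3.14059322e+00 -8.13430071e-05  2.70078991e+00]
```

View pics/top1.png

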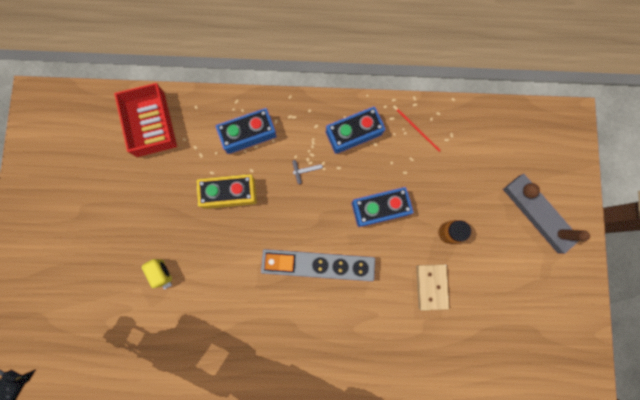

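View pics/side1.png

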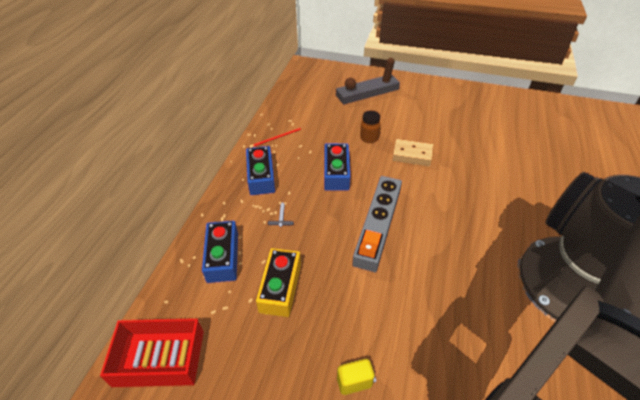

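The top view shows three blue boxes at (246,131), (355,130) and (382,207). The yellow box is at (226,190), the strip's rocker at (280,262) with its dot at (273,262), and the gripper at bottom left. I'll compute positions from both views.

```bash
cat > m.py <<'E'
from h import *
def blobs(img,kind,amin):
    h=cv2.cvtColor(img,cv2.COLOR_RGB2HSV); H,S,V=h[...,0],h[...,1],h[...,2]
    m={'green':(H>50)&(H<90)&(S>100)&(V>60),'red':((H<5)|(H>174))&(S>150)&(V>100),'orange':(H>=6)&(H<16)&(S>200)&(V>180),
       'blue':(H>100)&(H<125)&(S>120)&(V>50),'yellow':(H>22)&(H<32)&(S>160)&(V>150)}[kind].astype(np.uint8)
    n,l,st,c=cv2.connectedComponentsWithStats(m)
    return [(c[i].round(1),st[i,4],l==i) for i in range(1,n) if st[i,4]>=amin]
def ray(name,uv,z):
    K,T=cam(name); r=T[:3,:3]@np.linalg.inv(K)@[*uv,1]; o=T[:3,3]; return (o+r*(z-o[2])/r[2]).round(1)
E
python3 - <<'E'
from m import *
for n in('top','side'):
    img=cv2.imread(f'pics/{n}1.png')[:,:,::-1].copy(); d=np.load(f'pics/{n}1.npy'); P=pts(n,d)
    for k,z in(('green',70),('red',65),('orange',59),('blue',50),('yellow',55)):
        for c,a,m in blobs(img,k,30): print(n,k,c,a,'ray',ray(n,c,z)[:2],'depth',np.median(P[m&(d>0)],0).round(1))
E
```

```text
top green [232.8 129.8] 103 ray [800.6 185.6] depth [800.2 186.2  69.6]
top green [345.7 129.5] 102 ray [811.7 -98.8] depth [811.9 -99.4  69.5]
top green [211.6 190. ] 97 ray [645.6 228.7] depth [645.7 228.7  69.9]
top green [372.5 207.9] 99 ray [ 613.7 -168.7] depth [ 613.5 -168.6   70.1]
top red [143.1 118.5] 2370 ray [823.5 413.4] depth [841.1 440.7  24.1]
top red [416.3 128.1] 90 ray [ 823.6 -280.1] depth [ 846.4 -292.6    7.1]
top red [255.7 122.9] 72 ray [822.4 129.8] depth [822.2 129.5  65.5]
top red [366.6 121.9] 73 ray [ 835.4 -152.4] depth [ 835.4 -153.1   64.8]
top red [236.5 188. ] 78 ray [653.4 168.9] depth [653.2 169.   65.6]
top red [395.1 202.5] 77 ray [ 629.7 -225.8] depth [ 629.  -225.6   65.1]
top blue [350.7 117.2] 81 ray [ 851.8 -113. ] depth [ 849.  -110.7   55.5]
top blue [354.1 137. ] 483 ray [ 799.  -122.6] depth [ 797.3 -122.2   53.4]
top blue [241.3 117.8] 64 ray [839.7 169.6] depth [838.1 166.7  55.9]
top blue [249.1 138.2] 511 ray [786.2 146.7] depth [784.9 144.8  53. ]
top blue [379.4 209. ] 455 ray [ 614.  -189.3] depth [ 605.5 -185.    54.8]
top yellow
[... 683 characters left out ...]
[ 834.5 -150.8] depth [ 834.  -149.8   64.5]
side red [218.7 231. ] 108 ray [820.7 131.6] depth [820.3 131.4  65. ]
side red [281.  260.8] 118 ray [651.6 170.9] depth [652.  171.1  65.1]
side red [151.5 352.6] 4883 ray [817.3 433.7] depth [841.7 423.3  23.8]
side orange [369.4 243.1] 329 ray [473.4  65.5] depth [473.4  61.   55.6]
side blue [336.7 174.8] 492 ray [ 605.1 -141. ] depth [ 603.6 -134.2   48.8]
side blue [260.7 178.9] 502 ray [796.4 -70.8] depth [797.8 -67.6  47. ]
side blue [221.8 260.9] 796 ray [784.7 198.2] depth [784.5 212.5  49.8]
side yellow [272.4 301.5] 84 ray [637.7 265.5] depth [639.3 266.8  54.5]
side yellow [355.5 375.8] 971 ray [436.8 367.1] depth [436.9 367.   59.1]
```

```bash
python3 - <<'E'
import cv2,numpy as np
a=cv2.imread('pics/top1.png')
c=cv2.resize(a[90:320,140:480],None,fx=2.3,fy=2.3,interpolation=cv2.INTER_CUBIC); cv2.imwrite('pics/crop1.png',c)
E
```

```text
(no output)
```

View pics/crop1.png

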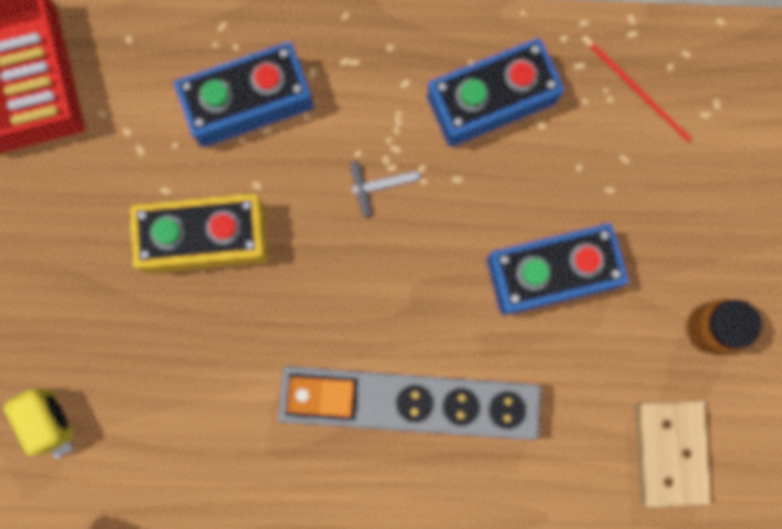

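The candidate drill boxes are at top pixels (246,131), (355,130) and (382,207). The last has its green button at about (613,-167) mm, roughly 650 mm from the base against about 830 mm for the other two, so it's the one meant, and the crop confirms it. In the crop the white dot is at (302,396), at the left (+y) end of the rocker.

```bash
python3 - <<'E'
from m import *
for n,(u0,v0,u1,v1) in(('top',(264,253,296,272)),('side',(355,228,385,260))):
    img=cv2.imread(f'pics/{n}1.png')[v0:v1,u0:u1]; d=np.load(f'pics/{n}1.npy');P=pts(n,d)
    w=np.clip(img[...,0].astype(float)-110,0,None); hsv=cv2.cvtColor(img,cv2.COLOR_BGR2HSV)
    w*= (img[...,2]>190)
    v,u=np.mgrid[v0:v1,u0:u1]; c=np.array([(u*w).sum(),(v*w).sum()])/w.sum()
    print(n,c,(w>0).sum(),ray(n,c,61),P[int(round(c[1])),int(round(c[0]))])
E
```

```text
top [270.90081457 261.42165788] 36 [476.1  76.4  61. ] [477.13698739  76.04114409  62.67513725]
side [368.00418702 246.37613398] 19 [474.4  77.   61. ] [474.64241441  76.09283938  61.21502028]
```

Request:
drive_tool:
  deltas: "0.4 -0.3 0 0;0.3 -0.4 0 0;0 0 0 0"
  gripper: 1

```text
t: 0.35
eef_pos: [328.0, 503.1, 231.2]
tcp_rot: [-3.14, 0.001, 2.698]
ft_force: [-0.6, 0.6, 0.4]
opening: 0.842
grip_force: 0.0
```

Request:
drive_tool:
  deltas: "0.13 -0.39 0 0;0.13 -0.39 0 0;0.13 -0.39 0 0;0.13 -0.39 0 0;0.13 -0.39 0 0;0.13 -0.39 0 0;0.13 -0.39 0 0;0.13 -0.39 0 0;0.13 -0.39 0 0;0 0 0 0"

```text
t: 1.18
eef_pos: [443.7, 150.9, 231.6]
tcp_rot: [-3.141, 0.001, 2.696]
ft_force: [0.9, 1.0, 0.6]
opening: 0.15
grip_force: 0.0
```

Request:
drive_tool:
  deltas: "0.13 -0.3 0 0;0.13 -0.3 -0.1 0;0.05 -0.14 -0.3 0;0 0 -0.3 0;0 0 0 0;0 0 0 0;0 0 0 0"

```text
t: 1.77
eef_pos: [473.3, 82.5, 162.8]
tcp_rot: [3.141, 0.001, 2.701]
ft_force: [0.5, -0.1, 0.4]
opening: 0.005
grip_force: 0.0
```

```bash
cat > w.py <<'E'
from m import *
from scipy.spatial.transform import Rotation as R
def wrist(fn):
    s=env.state(); p,d=snap('wrist',fn); c=env.camera_params('wrist')
    T=np.eye(4); T[:3,:3]=R.from_euler('xyz',s['tcp_rot']).as_matrix(); T[:3,3]=s['eef_pos']
    T=T@np.array(c['mount']); K=np.array(c['mtx']); v,u=np.mgrid[:400,:640]
    P=np.stack([(u-K[0,2])/K[0,0]*d,(v-K[1,2])/K[1,1]*d,d],-1)@T[:3,:3].T+T[:3,3]
    print(s['eef_pos'].round(1),s['ft_force'].round(1)); return p,d,P
E
python3 - <<'E'
from w import *
p,d,P=wrist('w1')
for k in('orange','green','red'):
    for c,a,m in blobs(p,k,200): print(k,c,a,np.median(P[m&(d>0)],0).round(1))
h=cv2.cvtColor(p,cv2.COLOR_RGB2HSV); m=((h[...,1]<70)&(h[...,2]>200)).astype(np.uint8)
n,l,st,c=cv2.connectedComponentsWithStats(m)
for i in range(1,n):
    if st[i,4]>60: print('white',c[i],st[i,4],np.median(P[l==i],0).round(1))
E
```

```text
[473.3  82.5 162.8] [ 0.5 -0.1  0.4]
orange [299.5 216.2] 1822 [474.5  62.3  53.6]
red [462.1 318.4] 535 [649.2 169.7  63.6]
white [313.52727273 211.75454545] 110 [474.2  76.4  59.7]
```

View pics/w1.png

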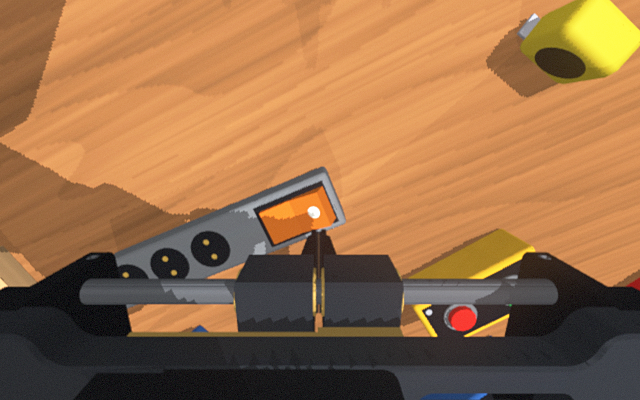

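The wrist view shows the white dot at (313,212), which works out to (474.3, 76.5, 60). That agrees with the fixed cameras, so I'll go down to just above it.

Request:
drive_tool:
  deltas: "0.01 -0.05 -0.3 0;0 0 -0.3 0;0 0 -0.14 0;0 0 0 0;0 0 0 0;0 0 0 0"

```text
t: 2.32
eef_pos: [474.8, 77.3, 89.3]
tcp_rot: [3.14, 0.002, 2.701]
ft_force: [-0.2, 0.0, -0.5]
opening: 0.004
grip_force: 0.0
```

Request:
drive_tool:
  deltas: "0 0 -0.05 0;0 0 -0.03 0;0 0 -0.03 0;0 0 -0.03 0;0 0 -0.03 0;0 0 0 0;0 0 0 0"

```text
t: 2.9
eef_pos: [473.8, 76.9, 70.4]
tcp_rot: [-3.141, -0.001, 2.701]
ft_force: [-0.2, -0.5, -0.2]
opening: 0.003
grip_force: 0.0
```

Request:
drive_tool:
  deltas: "0 0 -0.01 0;0 0 -0.01 0;0 0 0 0;0 0 0 0"

```text
t: 3.23
eef_pos: [473.8, 77.0, 69.4]
tcp_rot: [3.141, 0.0, 2.701]
ft_force: [-2.6, 2.1, 15.8]
opening: 0.007
grip_force: 7.8
```

It's resting firmly against the stop (16 N). I'll retract and check.

Request:
drive_tool:
  deltas: "0 0 0.1 0;0 0 0.4 0;0 0 0.4 0;0 0 0 0;0 0 0 0;0 0 0 0;0 0 0 0"

```text
t: 3.82
eef_pos: [473.4, 76.9, 157.6]
tcp_rot: [-3.141, -0.002, 2.701]
ft_force: [0.1, 0.2, -0.8]
opening: 0.006
grip_force: 0.0
```

```bash
python3 - <<'E'
from w import *
p,d,P=wrist('w2')
for c,a,m in blobs(p,'orange',100): 
    q=P[m&(d>0)]; print(c,a,np.median(q,0).round(1))
    for y in range(25,100,8):
        s=q[(q[:,1]>=y)&(q[:,1]<y+8)]
        if len(s)>10: print(y+4,np.median(s[:,2]).round(1),len(s))
h=cv2.cvtColor(p,cv2.COLOR_RGB2HSV); m=((h[...,1]<70)&(h[...,2]>200)).astype(np.uint8)
n,l,st,c=cv2.connectedComponentsWithStats(m)
for i in range(1,n):
    if st[i,4]>60: print('white',c[i],st[i,4],np.median(P[l==i],0).round(1))
p,d=snap('top','top2');P=pts('top',d)
for c,a,m in blobs(p,'green',30): print(c,P[m].mean(0).round(1))
E
```

```text
[473.4  76.9 157.6] [ 0.1  0.2 -0.8]
[291.1 226.8] 822 [478.5  43.6  58. ]
29 63.1 108
37 61.2 236
45 57.5 181
53 53.9 152
61 51.5 119
69 51.2 21
white [322.83464567 207.25984252] 127 [474.5  80.3  51.8]
[232.8 129.8] [801.  185.9  68.9]
[345.6 129.6] [812.  -98.8  68.7]
[211.7 190.1] [645.5 228.5  69.9]
[372.4 207.9] [ 612.4 -166.9   80. ]
```

The rocker is on: the dotted half is level at about 52 mm and the plain half slopes up. Next is the extractor button at about (644.5, 230).

Request:
drive_tool:
  deltas: "0.28 0.25 0 0;0.28 0.25 0 0;0.28 0.25 0 0;0.28 0.25 0 0;0.28 0.25 0 0;0.28 0.25 0 0;0.03 0.03 -0.2 0;0 0 0 0;0 0 0 0;0 0 0 0"

```text
t: 4.75
eef_pos: [644.2, 229.3, 138.4]
tcp_rot: [-3.14, -0.001, 2.7]
ft_force: [0.5, 0.6, -0.9]
opening: 0.003
grip_force: 0.0
```

```bash
python3 - <<'E'
from w import *
p,d,P=wrist('w3')
for k in('green','red'):
    for c,a,m in blobs(p,k,100): print(k,c,a,np.median(P[m&(d>0)],0).round(1))
E
```

```text
[644.2 229.3 138.4] [ 0.5  0.6 -0.9]
green [319.1 217. ] 760 [641.5 231.1  68.3]
red [551.2 241.5] 9299 [761.9 433.1  33.3]
red [263.6 246.3] 472 [646.2 174.7  63.8]
```

Request:
drive_tool:
  deltas: "0 0 -0.3 0;0 0 -0.18 0;0 0 -0.03 0;0 0 -0.03 0;0 0 -0.03 0;0 0 0 0;0 0 0 0;0 0 0 0"

```text
t: 5.47
eef_pos: [645.5, 229.9, 82.9]
tcp_rot: [3.14, 0.001, 2.701]
ft_force: [-0.7, -1.1, 4.9]
opening: 0.004
grip_force: 2.3
```

Request:
drive_tool:
  deltas: "0 0 -0.02 0;0 0 -0.02 0;0 0 -0.01 0;0 0 0 0;0 0 0 0;0 0 0 0"

```text
t: 5.97
eef_pos: [645.6, 230.0, 79.0]
tcp_rot: [3.14, 0.002, 2.701]
ft_force: [-4.6, -1.1, 15.8]
opening: 0.007
grip_force: 8.1
```

The button is fully in at tip height 62 mm, with 16 N against the stop. I'll lift and head for the drill box.

Request:
drive_tool:
  deltas: "0 0 0.1 0;0 0 0.35 0;0 0 0.35 0;-0.03 -0.39 0 0;-0.03 -0.39 0 0;-0.03 -0.39 0 0;-0.03 -0.39 0 0;-0.03 -0.39 0 0;-0.03 -0.39 0 0;-0.03 -0.39 0 0"

```text
t: 6.8
eef_pos: [623.7, -44.8, 157.2]
tcp_rot: [3.141, 0.001, 2.701]
ft_force: [1.0, -0.3, 0.5]
opening: 0.003
grip_force: 0.0
```

Request:
drive_tool:
  deltas: "-0.03 -0.39 0 0;-0.03 -0.39 0 0;-0.03 -0.39 0 0;0 0 0 0;0 0 0 0;0 0 0 0;0 0 0 0"

```text
t: 7.38
eef_pos: [615.1, -158.9, 156.8]
tcp_rot: [3.141, 0.0, 2.702]
ft_force: [0.7, 0.6, 0.2]
opening: 0.003
grip_force: 0.0
```

```bash
python3 - <<'E'
from w import *
p,d,P=wrist('w4')
for k in('green','red'):
    for c,a,m in blobs(p,k,100): print(k,c,a,np.median(P[m&(d>0)],0).round(1))
p,d=snap('top','top3');P=pts('top',d)
for c,a,m in blobs(p,'green',30): print('top',c,P[m].mean(0).round(1))
E
```

```text
[ 615.1 -158.9  156.8] [0.7 0.6 0.2]
green [308.2 213.7] 725 [ 611.2 -167.8   68.6]
green [445.3 333.9] 104 [796.8 -96.5  62.4]
red [262.4 246.7] 421 [ 623.2 -221.5   63.8]
top [232.8 129.8] [800.8 185.8  69.2]
top [345.5 129.7] [808.2 -97.6  79.3]
top [212.3 190.5] [643.6 225.7  74.8]
```

Before pressing the drill button, I'll confirm the extractor button's height using the saved picture and a side view.

```bash
python3 - <<'E'
from w import *
p=cv2.imread('pics/top3.png')[:,:,::-1].copy();d=np.load('pics/top3.npy');P=pts('top',d)
for c,a,m in blobs(p,'green',30): print('top',c,a,np.percentile(P[m][:,2],[10,50,90]).round(1))
p,d=snap('side','side3');P=pts('side',d)
for c,a,m in blobs(p,'green',30): print('side',c,a,np.median(P[m],0).round(1))
E
```

```text
top [232.8 129.8] 100 [65.7 70.  72.7]
top [345.5 129.7] 97 [65.6 69.6 72.6]
top [212.3 190.5] 81 [60.1 62.2 64.5]
side [336.9 163.2] 86 [ 611.1 -164.5   70. ]
side [258.9 166.7] 92 [809.7 -94.8  69.1]
side [216.9 251. ] 135 [797.8 188.6  69.7]
side [275.1 285.1] 113 [643.6 231.1  62.2]
```

Request:
drive_tool:
  deltas: "-0.02 -0.08 -0.2 0;0 0 -0.3 0;0 0 -0.16 0;0 0 0 0;0 0 0 0"

```text
t: 7.95
eef_pos: [613.0, -167.4, 90.5]
tcp_rot: [3.142, -0.001, 2.702]
ft_force: [0.6, 0.3, 1.1]
opening: 0.005
grip_force: 0.0
```

The extractor button stands at 62.2 mm, so it's fully in. Now I'll press the drill button.

Request:
drive_tool:
  deltas: "0 0 -0.03 0;0 0 -0.03 0;0 0 -0.02 0;0 0 -0.02 0;0 0 -0.02 0;0 0 0 0;0 0 0 0;0 0 0 0"

```text
t: 8.62
eef_pos: [613.6, -168.0, 79.2]
tcp_rot: [3.141, 0.002, 2.701]
ft_force: [2.8, 2.5, 5.6]
opening: 0.002
grip_force: 2.8
```

Request:
drive_tool:
  deltas: "0 0 -0.01 0;0 0 -0.01 0;0 0 0 0;0 0 0 0;0 0 0 0"

```text
t: 9.03
eef_pos: [613.7, -168.1, 78.9]
tcp_rot: [3.141, 0.003, 2.701]
ft_force: [-1.8, 4.1, 21.4]
opening: 0.004
grip_force: 10.7
```

Request:
drive_tool:
  deltas: "0 0 0.1 0;0 0 0.35 0;0 0 0.35 0;0 0 0.35 0;0 0.4 0 0;0 0.4 0 0;0 0.4 0 0;0 0 0 0;0 0 0 0;0 0 0 0"

```text
t: 9.87
eef_pos: [612.8, -48.3, 191.6]
tcp_rot: [-3.141, -0.0, 2.701]
ft_force: [0.9, 0.0, 0.3]
opening: 0.006
grip_force: 0.0
```

```bash
python3 - <<'E'
from w import *
for n in('top','side'):
  p,d=snap(n,n+'4');P=pts(n,d)
  for k in('green','red'):
    for c,a,m in blobs(p,k,30): print(n,k,c,a,np.median(P[m],0).round(1))
E
```

```text
top green [232.8 129.8] 103 [800.2 185.8  69.9]
top green [345.6 129.5] 98 [811.8 -99.3  69.9]
top green [212.3 190.5] 80 [644.9 228.4  62.5]
top red [143.1 118.5] 2349 [840.8 440.8  24.3]
top red [413.6 125.4] 75 [ 852.  -284.3    6.8]
top red [255.8 123. ] 71 [821.8 129.2  65.4]
top red [366.7 121.9] 72 [ 835.5 -153.    65. ]
top red [236.5 188. ] 76 [653.2 168.9  65.6]
top red [395.  202.4] 76 [ 630.6 -225.4   65. ]
side green [336.7 164.6] 62 [ 612.  -166.5   62.7]
side green [258.8 166.7] 96 [809.4 -95.   69.9]
side green [217.  251.1] 138 [798.2 188.8  69.2]
side green [275. 285.] 116 [644.  231.   62.4]
side red [270.6 138.9] 59 [ 852.7 -276.1    6. ]
side red [336.4 149.6] 66 [ 628.1 -222.    65.4]
side red [257.9 152.8] 73 [ 834.6 -150.3   64.9]
side red [218.7 230.9] 109 [820.4 131.5  65. ]
side red [281.  260.6] 120 [651.7 171.5  65.3]
side red [151.5 352.6] 4869 [841.1 423.2  24. ]
```

View pics/side4.png

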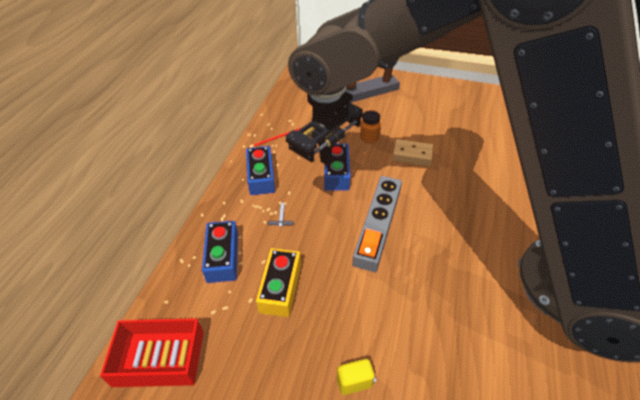

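The side view shows the strip and loose things where they were. Both green buttons are in at about 62.5 mm, (275,285) and (337,165), and the reds are out at 65 mm.

```bash
python3 -c "
from cell import env
print(env.job_done())"
```

```text
the job is handed in; nothing more can be done
None
```

I pressed the rocker, then the extractor's green button, then the drill's green button, each fully down to its stop, and handed the job in at about 10 s of the 48 s allowed; the verdict was not reported back.

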